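Fit the label holder behind the rack shelf's lip and hold it home

TASK

Fold the clear splash guard in front of the rack shelf all the way down. Then take the purple label holder out of its stand, push its foot down behind the metal lip of the shelf's label rail, card towards the robot, until its white shoulders are down level with the top of the rail and the sprung strip below is fully pressed. Finish like that, upright and still held down against the spring, because a colleague will now turn the rail's two locking buttons over the shoulders; leave the blue and green holders in their stand.

Things in the scene. Friction and masses are not known exactly. Their poses are not given: they have to be found in the camera images.
- rack_shelf: fixed white bench shelf, 186 deep (x) x 254 wide (y), deck 50 mm above the table, carrying an orange rack of purple-capped tubes (tube tops 150 mm above the table, 130 mm or more behind the rail; rack front 60 mm behind the rail). Origin: on the table under the middle of the deck; x points from its front to its back, away from the robot at yaw 0, y left, z up; yaw within 0.2 rad
- rail_mouth (a point): middle of the mouth of the aluminium label rail on the shelf's front edge, level with the lip's top, 60 mm above the table; axes as the shelf's. The slot runs along y: 9 mm wide (x) between lip and apron, 78 mm long between end cheeks, open above, both long edges flared about 3 mm. Beyond each cheek a black turn-button, parked aside, up to 5 mm higher, 46 to 74 mm from the middle
- lifter (a joint): yellow sprung strip inside the rail's slot, 66 mm long; 0 = up, its top 12 mm below the mouth; 0.008 = fully pressed down, its top 20 mm below the mouth. It takes about 3 N to start it moving and 10 N to press it fully down, and it springs back when let go
- guard (a joint): angle of the clear splash guard, a panel 180 wide x 83 high hinged along its lower edge: 0 = upright, 20 mm in front of the rail's slot, its panel reaching 109 mm above the table, so that fingers cannot get round the slot; 1.5 = folded down towards the robot (end stop). A stiff friction hinge (0.22 N m) leaves it where it is put
- guard_hinge (a point): middle of the guard's hinge line, fixed on the shelf, 26 mm above the table; axes as the shelf's, the hinge line is y
- guard_bar (a point): middle of the guard's blue round bar handle, 10 mm thick, 100 mm long along the shelf's y, in line with the panel, 115 mm from the hinge and 32 mm beyond the panel's edge, on a post at each end (about 90 mm free between the posts). Upright it is 141 mm above the table, folded down 34 mm. The point turns with the guard
- holder_stand: fixed grey slotted block, 150 (x) x 98 (y) x 34 mm high, three slots along its y, at x = -50, 0 and 50 mm, each 8 wide x 75 long x 24 mm deep, a label holder standing in each (underside 10 mm above the table, card to the stand's -x side). Origin: middle of its underside
- holder_purple: loose upright label holder, 60 g, 78 mm high. Origin: middle of its underside; x from front (card side is -x) to back, y along its width. White foot 6 thick x 70 wide, 0 to 20 mm up (lowest 5 mm 62 wide), its top edge a shoulder 8 mm wide each side of the 54 wide face plate; purple grip 10 thick (x) x 40 wide, 54 to 78 mm up. Home in the rail its origin is 20 mm below the mouth
- purple_grip (a point): centre of the purple holder's grip, 66 mm above its underside; axes as the holder's
- purple_card (a point): centre of the purple holder's card, on its front face, 3.6 mm in front of and 38 mm above its origin
- holder_blue: the same holder with a blue grip, to be left in the stand
- holder_green: the same holder with a green grip, to be left in the stand
Not all that is in view belongs to the job. Leave any brown or orange look-alike of the holder_purple alone.

How it is judged:
On the way, in this order (a step that is already met when the one before it is completed fails the run):
1. the splash guard is folded right down (value of joint guard above 1.4 rad), for 0.2 s.
2. the purple holder is out of its stand (z of holder_purple in the frame of holder_stand above 0.04 m), for 0.1 s.
3. the holder's foot stands in the rail and presses the strip right down (value of joint lifter above 0.0062 m and z of holder_purple in the frame of rail_mouth below -0.0175 m and horizontal distance between holder_purple and rail_mouth below 0.008 m), for 0.2 s.
At the end, for the whole second after the job is handed in: guard over 1.4 rad; purple holder in the rail within 8 mm of its middle, upright within 0.12 rad, card to the front, underside 17.5 mm or more below the mouth, strip down over 6.2 of 8 mm; fingers on it with over 2 N, at rest; blue and green holders within 15 mm of their start (all of step 3 and value of joint guard above 1.4 rad and x of purple_card in the frame of rail_mouth below 0 m and angle between holder_purple's own z axis and vertical below 0.12 rad and contact force between the fingers and holder_purple above 2 N and linear speed of holder_purple below 0.02 m/s and distance of each of holder_blue, holder_green from where it was at the start of the episode below 0.015 m); the arm keeps its last pose, push and grip.
It fails at once if the blue or the green holder is taken out of the stand (distance of any of holder_blue, holder_green from where it was at the start of the episode above 0.025 m).
It also fails if it takes over 48 s, if anything falls off the work surface, if the arm or the gripper's body presses on something with over 40 N, if the wrist force passes 120 N, or if a joint passes its speed limit or range.

ROBOT

A 6-joint arm with a two-finger parallel gripper is mounted at the origin on a cart in front of the work surface, level with it; the furniture and walls round the work are solid. World frame = base frame: x ahead of the robot, y to its left, z up, the work surface at z = 0. Lengths are in m, angles in rad, forces in N, time in s.
With the tool pointing down it reaches from about 0.425 to 0.95 m from the base axis. Payload 3.5 kg.
Tool frame: the origin (TCP) lies between the finger pads; the fingertips stand 22 mm ahead of it and the grasp point (between the pads) lies 3 mm ahead of it (ctrl.nose_length is the z of the fingertips in the tool frame, in m); z points along the fingers, y is the line along which they close (so a half turn about z gives the same grasp; the last joint's range is limited). The gripper opens to 85 mm and grips with 20 to 120 N. Pads are 22 mm wide; open, the fingers measure 114 mm over their backs; the gripper's body (76 mm by 85 mm) begins 54 mm behind the grasp point. The pads swing forward as they close: fully open they stand 13 mm farther back than shut.
Start: joints at [0.963, 0.286, 1.577, -0, 1.279, -0.15], TCP at [0.298, 0.605, 0.253] pointing down, gripper open.
Joint ranges: [-2.77, 2.77], [-0.9, 2.22], [0.21, 2.48], [-1.53, 4.67], [0.24, 2.81], [-2.84, 2.84]. Speed limits (rad/s): [2.79, 2.79, 3.14, 3.14, 3.14, 3.14].

INTERFACE

Orientations are given as a unit quaternion [x, y, z, w].
In Python, from plant import ctrl gives the robot as it stands. The module is installed in compiled form; this text tells all that it offers.
- The arm moves only by the tool send_rows, never from a script. Its argument "rows" is text: rows parted by semicolons, each of 7 numbers parted by spaces: the turn, a rotation vector about the tool's x, y, z in shares of 90 degrees (1.0 is 90 degrees), then the shift along the tool's x, y, z in fractions of the full range, 1 being 600 mm, then the opening, from -1 (shut) to 1 (fully open). A call has 1 to 8 rows; each row is the pose to reach, as a shift and turn from the pose commanded when the call began, along the tool's axes at that moment; what a row does not reach only later rows make up. A row lasts 1/8 s, in which the tool goes at most 62.5 mm and 10.7 degrees, less where a joint would pass 70% of its speed; a pose out of reach is approached as far as the arm can. Shift and turn numbers lie between -1 and 1, and a call with a number outside is refused. A call with a gripper value outside its range is refused whole. The fingers move at their own pace and stop on an object; "grip_force" is the grip in N (left out, the last holds). Time passes only in rows, so rows that repeat a pose let the fingers close. It gives the time, the measured TCP pose, the force, the opening and the grip force at its end, in the units of the state.
- ctrl.get_state(): the state, without advancing time (a new reading comes with each control period).
- ctrl.read_camera(name): name is "scene" or "side" or "wrist"; returns a dict with "color" (420x560x3 uint8, red, green, blue), "fx", "fy", "cx", "cy" (pixels), "D" ([k1, k2, p1, p2, k3] as OpenCV has them; the pictures are not rectified), "extrinsics" (4x4, takes a point from world to camera coordinates). Camera axes: x right, y down, z forward; pixel columns grow to the right and rows downward; lengths in m; the calibration is good to about 2 mm. A picture is of the moment at which its call begins. There is no depth.
- ctrl.sign_off(): hands the job in; it is judged then, once.
Trained networks look in a picture, given as the dict that the camera call returned (one of the last four; its "shot" number tells which), for a name from the list of things; names that differ only in an ending like _2 or _b are one class to them, and where a whole thing is asked for, a point or a joint stands for the part that bears it (a point fixed in the world has none). Each returns a list of dicts, best first, with "p" (0 to 1); they miss things now and then, are a little off and sometimes report something else, mostly with a low value. They report only what shows in the picture. A call takes as long as a camera call. They do not tell look-alikes from the thing itself.
- ctrl.look_for(picture, target): "position" ([x, y, z] in m, in the coordinates of the camera as it stood for that picture, good to about 4 mm: the middle of the surface that is visible of it).
The state is a dict: "time": time; "qpos": joint angles; "dq": joint speeds; "joint_efforts": joint torques, N m; "eef_pos": TCP position; "tcp_rot": TCP orientation; "contact_force": force on the tool from outside, world axes, zero at the start; "wrist_torque": the same for the moment, N m; "opening": opening from 0.0 (shut) to 1.0 (fully open); "finger_force": force on a finger pad.
Only numpy, scipy, OpenCV 4.12 (cv2) and the standard library are available. Lean on these libraries where they do the work, as an engineer would, in place of code of your own. Each camera call takes 0.05 s, during which the arm holds its last target. There are 200 camera calls.

## Working session

There is one attempt and no reset: what is moved stays moved. The work goes in short steps, Python scripts to look and compute and a tool call to move; the robot and the scene stay as the last step left them, time stands still between calls to the robot, and variables do not carry over. Pictures are saved under pics/ and viewed, at most 13 in all, crops included, and the job is handed in when it is done.

Besides the shell and the picture viewer there is one more tool, called after "Call:" as name(argument=value, ...), one argument or row to a line, values as JSON. send_rows: Moves the arm, as the interface text tells. Its arguments: {"type":"object","properties":{"rows":{"type":"string"},"grip_force":{"type":"number"}},"required":["rows"]}

```bash
mkdir -p pics; cat > h.py <<'E'
import numpy as np, cv2
from scipy.spatial.transform import Rotation as R
from plant import ctrl
def w(pic,p):
    T=np.array(pic["extrinsics"]); return (np.linalg.inv(T)@np.r_[p,1])[:3]
def K(pic): return np.array([[pic["fx"],0,pic["cx"]],[0,pic["fy"],pic["cy"]],[0,0,1.]])
def px(pic,P):
    T=np.array(pic["extrinsics"]); return cv2.projectPoints(np.float64(P).reshape(-1,3),cv2.Rodrigues(T[:3,:3])[0],T[:3,3],K(pic),np.array(pic["D"]))[0][:,0]
def ray_z(pic,uv,z):
    n=cv2.undistortPoints(np.float64(uv).reshape(-1,1,2),K(pic),np.array(pic["D"]))[:,0]
    Ti=np.linalg.inv(np.array(pic["extrinsics"])); d=np.c_[n,np.ones(len(n))]@Ti[:3,:3].T; o=Ti[:3,3]
    return o+d*((z-o[2])/d[:,2])[:,None]
def save(pic,name,crop=None,s=1):
    im=pic["color"][:,:,::-1]
    if crop: im=im[crop[1]:crop[3],crop[0]:crop[2]]
    cv2.imwrite("pics/"+name,cv2.resize(im,None,fx=s,fy=s,interpolation=cv2.INTER_CUBIC))
def rel(pos,Rm):  # from current pose: rotvec deg, shift mm
    s=ctrl.get_state(); R0=R.from_quat(s["tcp_rot"])
    return np.round((R0.inv()*Rm).as_rotvec(degrees=True),2), np.round(R0.inv().apply(np.array(pos)-s["eef_pos"])*1000,1)
E
python3 - <<'E'
from h import *
np.set_printoptions(precision=4,suppress=True)
s=ctrl.get_state(); print(s["eef_pos"],s["tcp_rot"],s["time"],ctrl.nose_length)
print(R.from_quat(s["tcp_rot"]).as_matrix())
ims=[]
for n in ["scene","side"]:
    p=ctrl.read_camera(n); ims.append(p["color"][:,:,::-1]); 
    save(p,n+"0.png",None,1.4)
    for t in ["guard_bar","guard_hinge","rail_mouth","rack_shelf","holder_stand","holder_purple","purple_grip","purple_card","holder_blue","holder_green","guard","lifter"]:
        try: r=ctrl.look_for(p,t)
        except Exception as e: print(n,t,"ERR",e); continue
        for d in r[:3]: 
            q=w(p,d["position"]); print(n,t,round(d["p"],2),q,px(p,q)[0].round())
E
```

```text
[0.2979 0.605  0.2519] [ 0.2269  0.9739 -0.0011 -0.0004] 0.0 0.022
[[-0.8971  0.4419 -0.0014]
 [ 0.4419  0.8971 -0.002 ]
 [ 0.0004 -0.0024 -1.    ]]
scene guard_bar 0.89 [ 0.5364 -0.0048  0.0795] [314. 256.]
scene guard_bar 0.66 [0.5023 0.2682 0.0659] [244. 202.]
scene guard_hinge 0.82 [ 0.6386 -0.0148  0.0825] [351. 242.]
scene rail_mouth 0.94 [ 0.6361 -0.0134  0.0766] [349. 243.]
scene rail_mouth 0.15 [ 0.5385 -0.0032  0.0772] [314. 256.]
scene rack_shelf 0.92 [ 0.6407 -0.0155  0.0774] [351. 243.]
scene holder_stand 0.73 [0.49   0.2461 0.034 ] [244. 217.]
scene holder_stand 0.16 [ 0.5371 -0.007   0.077 ] [315. 257.]
scene holder_purple 0.8 [0.3396 0.3427 0.0352] [178. 215.]
scene holder_purple 0.56 [0.3687 0.1478 0.0428] [221. 253.]
scene holder_purple 0.54 [0.4497 0.2783 0.0658] [225. 206.]
scene purple_grip 0.94 [0.3415 0.3428 0.0383] [179. 214.]
scene purple_grip 0.77 [0.3655 0.1452 0.0488] [220. 253.]
scene purple_grip 0.41 [ 0.6394 -0.0168  0.0757] [351. 244.]
scene purple_card 0.61 [0.3416 0.3454 0.0389] [178. 213.]
scene purple_card 0.5 [0.3615 0.1493 0.0443] [218. 254.]
sce
[... 593 characters left out ...]
0.313  0.0298] [258. 291.]
side holder_purple 0.79 [0.4541 0.2998 0.0599] [282. 277.]
side holder_purple 0.73 [0.3217 0.3421 0.0195] [351. 321.]
side purple_grip 0.8 [0.4559 0.2979 0.0603] [281. 276.]
side purple_grip 0.7 [0.3241 0.3413 0.0205] [350. 320.]
side purple_grip 0.65 [0.5331 0.0422 0.0916] [278. 205.]
side purple_card 0.79 [0.3245 0.3405 0.0212] [349. 320.]
side purple_card 0.75 [0.4586 0.2984 0.0578] [280. 277.]
side purple_card 0.61 [0.3578 0.1422 0.0343] [344. 254.]
side holder_blue 0.81 [0.5521 0.2704 0.0607] [238. 261.]
side holder_green 0.73 [0.5067 0.2826 0.057 ] [258. 269.]
side guard 0.73 [0.5328 0.0429 0.0871] [278. 207.]
side guard 0.5 [0.5082 0.287  0.0579] [256. 270.]
```

View pics/scene0.png

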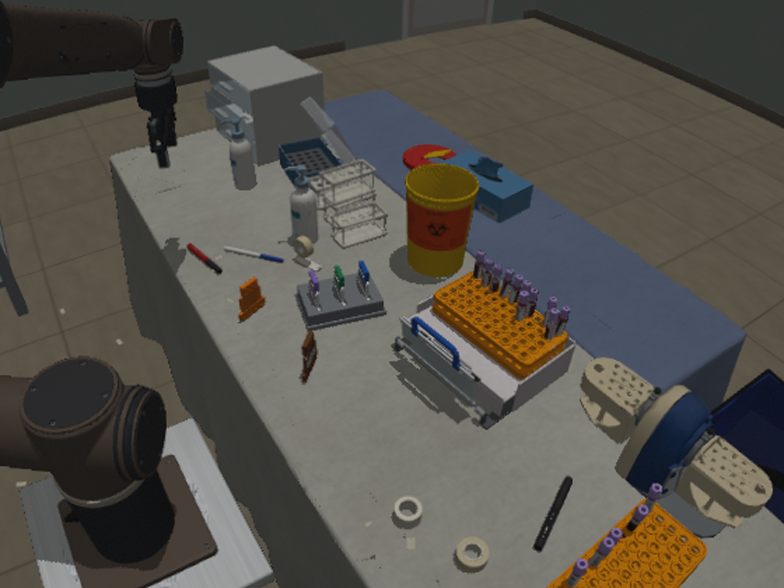

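View pics/side0.png

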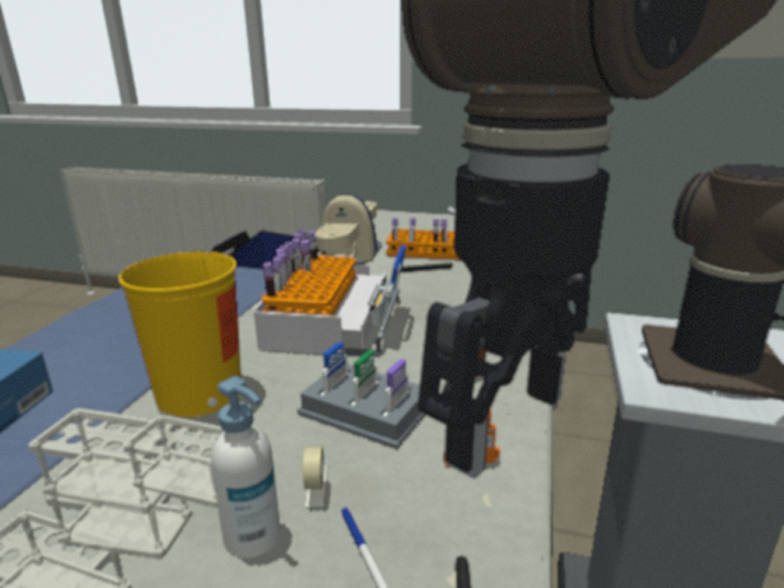

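The scene picture shows these candidates for the purple holder, in native pixels:
- Purple grip in the stand at (224,201). This one fits the description.
- Orange look-alike, loose, at (179,214).
- Brown look-alike, loose, at (220,254).

The blue bar runs from about (296,229) to (327,258). I'll check the choice in a close wrist view.

```bash
python3 - <<'E'
from h import *
np.set_printoptions(precision=4,suppress=True)
p=ctrl.read_camera("scene"); a=ray_z(p,[[296,229],[327,258]],.141); print(a, np.linalg.norm(a[0]-a[1]))
c=ray_z(p,[[213,216],[272,203],[276,224],[220,233]],[.034]*4); print(c)
q=ctrl.read_camera("wrist"); Ti=np.linalg.inv(q["extrinsics"]); s=ctrl.get_state(); R0=R.from_quat(s["tcp_rot"])
print("cam in tool",R0.inv().apply(Ti[:3,3]-s["eef_pos"]),(R0.inv().as_matrix()@Ti[:3,:3]),q["fx"])
# pose above between, tool y = world y-ish
x=np.array([-1,0,0]);z=np.array([0,0,-1]);Rm=R.from_matrix(np.c_[x,np.cross(z,x),z])
print(rel([.50,.14,.36],Rm))
E
```

```text
[[ 0.5127  0.0403  0.141 ]
 [ 0.518  -0.0693  0.141 ]] 0.10978739190777168
[[0.4192 0.2911 0.034 ]
 [0.5858 0.2558 0.034 ]
 [0.5483 0.1762 0.034 ]
 [0.4048 0.2217 0.034 ]]
cam in tool [ 0.079   0.0004 -0.1196] [[ 0.0014 -0.9524 -0.3047]
 [ 1.      0.0012  0.001 ]
 [-0.0006 -0.3047  0.9524]] 337.9815055471484
(array([  0.  ,   0.  , -26.23]), array([-386.7, -328.4, -106.6]))
```

Careful with the scale: shifts go in shares of 600 mm and turns go in shares of 90 degrees. That gives: -300 mm is -0.5, -150 mm is -0.25, -26.2 degrees is -0.2911.

Call:
send_rows(
  rows="0 0 0 0 0 -0.1 1; 0 0 -0.0556 -0.0833 -0.0667 -0.1667 1; 0 0 -0.1111 -0.15 -0.1333 -0.1783 1; 0 0 -0.1556 -0.2167 -0.1917 -0.1783 1; 0 0 -0.2 -0.2917 -0.25 -0.1783 1; 0 0 -0.2222 -0.3667 -0.3083 -0.1783 1; 0 0 -0.2556 -0.4333 -0.3667 -0.1783 1; 0 0 -0.2911 -0.5 -0.425 -0.1783 1",
)

```text
time: 2.4
eef_pos: [0.4551, 0.2425, 0.3607]
tcp_rot: [-0.001, 1.0, 0.0, 0.0]
contact_force: [0.5, -0.1, 0.2]
opening: 0.999
finger_force: 0.0
```

In the tool's units: -105 mm is -0.175, -80 mm is -0.1333.

Call:
send_rows(
  rows="0 0 0 -0.05 -0.1333 0 1; 0 0 0 -0.075 -0.175 0 1; 0 0 0 -0.075 -0.175 0 1",
)

```text
time: 2.78
eef_pos: [0.5007, 0.1363, 0.3603]
tcp_rot: [0.003, 1.0, -0.0, 0.0]
contact_force: [-1.2, 0.2, 0.3]
opening: 0.999
finger_force: 0.0
```

```bash
python3 - <<'E'
from h import *
np.set_printoptions(precision=4,suppress=True)
s=ctrl.get_state(); print(s["time"],s["eef_pos"],R.from_quat(s["tcp_rot"]).as_matrix())
p=ctrl.read_camera("wrist"); save(p,"w1.png",None,1.4)
for t in ["guard_bar","guard_hinge","rail_mouth","rack_shelf","holder_stand","purple_grip","purple_card","holder_blue","holder_green"]:
    for d in ctrl.look_for(p,t)[:3]:
        q=w(p,d["position"]); print(t,round(d["p"],2),q,px(p,q)[0].round())
E
```

```text
2.775 [0.5007 0.1363 0.3603] [[-1.      0.006   0.    ]
 [ 0.006   1.     -0.0004]
 [-0.     -0.0004 -1.    ]]
guard_bar 0.88 [0.5228 0.0122 0.1365] [164. 206.]
guard_bar 0.63 [0.4497 0.2795 0.0872] [408. 130.]
guard_hinge 0.6 [0.6266 0.0396 0.0657] [210. 265.]
guard_hinge 0.52 [0.4525 0.2799 0.0858] [408. 132.]
rail_mouth 0.98 [0.6294 0.0402 0.064 ] [211. 266.]
rack_shelf 0.81 [0.6334 0.0444 0.0687] [213. 270.]
holder_stand 0.73 [0.4886 0.2671 0.0327] [381. 158.]
purple_grip 0.89 [0.4501 0.281  0.0857] [409. 130.]
purple_grip 0.84 [0.3692 0.1544 0.0777] [297.  53.]
purple_grip 0.75 [0.344  0.3453 0.0442] [464.  31.]
purple_card 0.87 [0.3757 0.1529 0.0743] [296.  60.]
purple_card 0.85 [0.3411 0.3468 0.0427] [465.  28.]
purple_card 0.58 [0.45   0.2795 0.0859] [408. 130.]
holder_blue 0.64 [0.5501 0.2603 0.0728] [380. 211.]
holder_blue 0.51 [0.4476 0.2785 0.0847] [407. 128.]
holder_green 0.93 [0.5015 0.2719 0.0862] [396. 175.]
```

View pics/w1.png

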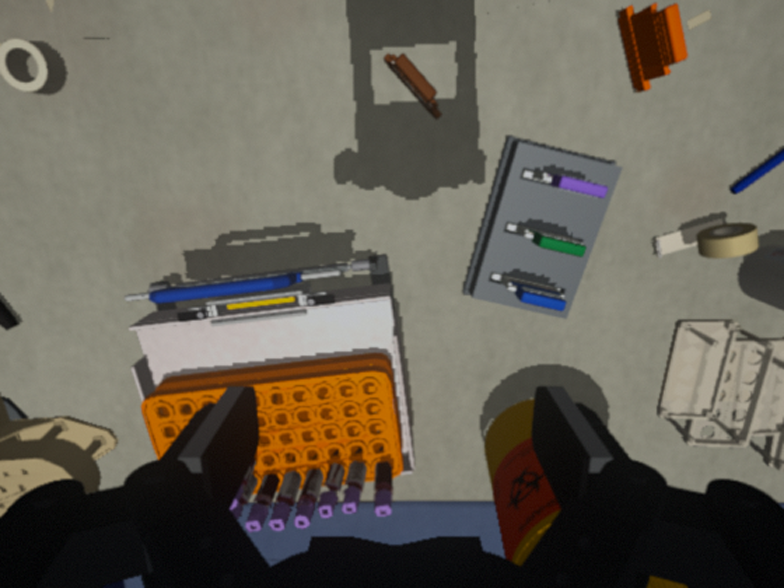

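The purple holder stands in the stand at (409,130), with its grip running roughly from (399,131) to (433,136). Green is at (396,175) and blue is around (380,211). Brown at (297,53) and orange at (464,31) lie loose, so they are not it. The yellow strip runs from (163,219) to (211,214), and the blue bar from (109,211) to (214,201). Next I'll measure by colour.

```bash
cat >> h.py <<'E'
def blob(pic,lo,hi,box=None):
    hsv=cv2.cvtColor(pic["color"],cv2.COLOR_RGB2HSV); m=cv2.inRange(hsv,np.array(lo),np.array(hi))
    if box: k=np.zeros_like(m); k[box[1]:box[3],box[0]:box[2]]=255; m&=k
    n,l,st,c=cv2.connectedComponentsWithStats(m); i=1+np.argmax(st[1:,4])
    ys,xs=np.where(l==i); return cv2.minAreaRect(np.c_[xs,ys].astype(np.float32)),np.c_[xs,ys]
def ends(pic,rect,z):
    b=cv2.boxPoints(rect); 
    if np.linalg.norm(b[0]-b[1])>np.linalg.norm(b[1]-b[2]): e=[(b[0]+b[3])/2,(b[1]+b[2])/2]
    else: e=[(b[0]+b[1])/2,(b[2]+b[3])/2]
    a=ray_z(pic,e,z); d=a[1]-a[0]; 
    if d[1]<0:d=-d
    return a.mean(0).round(4), round(np.linalg.norm(d),4), "yaw(y axis)",round(float(np.arctan2(-d[0],d[1])),3)
E
python3 - <<'E'
from h import *
p=ctrl.read_camera("wrist")
for n,lo,hi,box,z in [("yellow",(22,150,100),(35,255,255),(140,190,240,240),.048),("bar",(105,120,60),(125,255,255),(80,180,240,230),.141),("purple",(125,60,60),(150,255,255),(380,110,450,150),.086),("green",(55,80,40),(85,255,255),(360,150,440,190),.086),("blue",(105,120,60),(125,255,255),(360,190,420,230),.086)]:
    r,pt=blob(p,lo,hi,box); print(n,r,len(pt),ends(p,r,z))
E
```

```text
yellow ((182.9846649169922, 216.3671417236328), (3.8590118885040283, 48.48600387573242), 83.41805267333984) 190 (array([0.5634, 0.0083, 0.048 ]), np.float64(0.0656), 'yaw(y axis)', 0.122)
bar ((153.40582275390625, 206.68392944335938), (9.475593566894531, 101.59516906738281), 83.41805267333984) 882 (array([0.5221, 0.007 , 0.141 ]), np.float64(0.1066), 'yaw(y axis)', 0.122)
purple ((412.2353515625, 135.058837890625), (35.89527130126953, 9.701424598693848), 14.03624439239502) 338 (array([0.4532, 0.2888, 0.086 ]), np.float64(0.0416), 'yaw(y axis)', -0.236)
green ((397.41180419921875, 177.35293579101562), (33.46991729736328, 8.731282234191895), 14.03624439239502) 286 (array([0.5018, 0.2773, 0.086 ]), np.float64(0.0404), 'yaw(y axis)', -0.243)
blue ((383.822998046875, 216.26681518554688), (32.30481719970703, 8.094942092895508), 12.994616508483887) 255 (array([0.5502, 0.266 , 0.086 ]), np.float64(0.0404), 'yaw(y axis)', -0.232)
```

```bash
cat >> h.py <<'E'
def down(yaw,sgn): # tool y along sgn * x axis of object at yaw
    y=sgn*np.array([np.cos(yaw),np.sin(yaw),0]); z=np.array([0,0,-1.]); return R.from_matrix(np.c_[np.cross(y,z),y,z])
E
python3 - <<'E'
from h import *
print(np.round(ctrl.get_state()["qpos"],3))
for s in (1,-1): print(s, rel([.5227,.007,.2],down(.122,s)), rel([.5227,.007,.142],down(.122,s)))
for n,box in (("side",(265,165,300,215)),("scene",(285,215,340,275))):
    p=ctrl.read_camera(n); r,pt=blob(p,(105,120,60),(125,255,255),box); print(n,r,ends(p,r,.139))
E
```

```text
[ 0.077 -0.128  1.825 -0.     1.445 -1.494]
1 (array([ 0.  ,  0.  , 83.04]), array([ -23.2, -132.8,  160.4])) (array([ 0.  ,  0.  , 83.04]), array([ -23.2, -132.8,  218.4]))
-1 (array([ -0.  ,   0.  , -96.96]), array([ -23.2, -132.8,  160.4])) (array([ -0.  ,   0.  , -96.96]), array([ -23.2, -132.8,  218.4]))
side ((283.54998779296875, 188.35000610351562), (3.7947328090667725, 26.246902465820312), 18.434947967529297) (array([0.518, 0.043, 0.139]), np.float64(0.175), 'yaw(y axis)', 0.146)
scene ((311.01666259765625, 239.73928833007812), (41.23078155517578, 4.6453680992126465), 38.88449478149414) (array([ 0.5226, -0.0029,  0.139 ]), np.float64(0.1055), 'yaw(y axis)', 0.123)
```

In the tool's units: 160 mm is 0.2667, 140 mm is 0.2333, 83 degrees is 0.9222.

Call:
send_rows(
  rows="0 0 0.1167 -0.0083 -0.0333 0.0333 0.2; 0 0 0.2333 -0.0167 -0.0667 0.0667 0.2; 0 0 0.35 -0.025 -0.1 0.1 0.2; 0 0 0.4667 -0.0333 -0.1333 0.1333 0.2; 0 0 0.5833 -0.0383 -0.1667 0.1667 0.2; 0 0 0.7 -0.0383 -0.2 0.2 0.2; 0 0 0.8167 -0.0383 -0.2217 0.2333 0.2; 0 0 0.9222 -0.0383 -0.2217 0.2667 0.2",
)

```text
time: 4.42
eef_pos: [0.5227, 0.0052, 0.1998]
tcp_rot: [0.665, 0.746, 0.0, 0.0]
contact_force: [-0.7, -0.5, -0.4]
opening: 0.602
finger_force: 0.0
```

```bash
python3 - <<'E'
from h import *
s=ctrl.get_state(); print(s["time"],s["opening"],np.round(s["qpos"],3))
print(rel([.5227,.007,.142],down(.122,1)))
p=ctrl.read_camera("wrist"); save(p,"w2.png")
E
```

```text
4.425 0.6024577772487005 [-1.840e-01  1.000e-03  1.998e+00 -0.000e+00  1.143e+00 -2.990e-01]
(array([ 0.01,  0.01, -0.42]), array([ 1.8,  0.2, 57.8]))
```

View pics/w2.png

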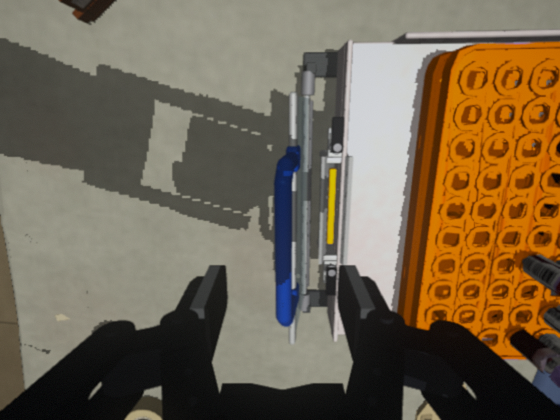

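In the tool's units: 58 mm is 0.0967, 30 mm is 0.05.

Call:
send_rows(
  rows="0 0 0 0 0 0.05 0.2; 0 0 0 0.0033 0 0.0967 0.2; 0 0 0 0.0033 0 0.0967 -1; 0 0 0 0.0033 0 0.0967 -1; 0 0 0 0.0033 0 0.0967 -1; 0 0 0 0.0033 0 0.0967 -1; 0 0 0 0.0033 0 0.0967 -1",
  grip_force=25,
)

```text
time: 5.35
eef_pos: [0.5234, 0.008, 0.144]
tcp_rot: [0.663, 0.749, 0.001, 0.001]
contact_force: [-0.0, 0.5, 5.9]
opening: 0.106
finger_force: 24.8
```

In the tool's units: 108 mm is 0.18, 105 mm is 0.175.

Call:
send_rows(
  rows="0 0 0 0 -0.03 0.0083 -1; 0 0 0 0 -0.065 0.025 -1; 0 0 0 0 -0.095 0.0483 -1; 0 0 0 0 -0.1208 0.0767 -1; 0 0 0 0 -0.14 0.11 -1; 0 0 0 0 -0.1517 0.1467 -1; 0 0 0 0 -0.1558 0.175 -1; 0 0 0 0 -0.1567 0.18 -1",
)

```text
time: 6.35
eef_pos: [0.4297, -0.0035, 0.0351]
tcp_rot: [0.663, 0.749, 0.0, 0.0]
contact_force: [-4.1, 0.8, 15.0]
opening: 0.1
finger_force: 28.5
```

```bash
python3 - <<'E'
from h import *
s=ctrl.get_state(); print(s["time"],s["opening"],np.round(s["qpos"],3),s["contact_force"],s["eef_pos"])
p=ctrl.read_camera("side"); save(p,"s2.png",(180,130,380,290),3)
E
```

```text
6.35 0.10028422744733377 [-0.245  0.063  2.294  0.     0.784 -0.367] [-4.14700749  0.76082713 15.03219235] [ 0.42973454 -0.00347349  0.0351429 ]
```

View pics/s2.png

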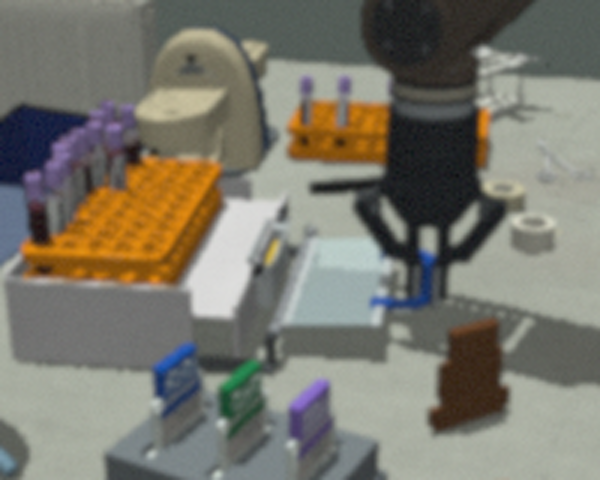

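In the tool's units: 190 mm is 0.3167, -175 mm is -0.2917, 20.5 degrees is 0.2278.

Call:
send_rows(
  rows="0 0 0 0 0 0 -0.44; 0 0 0 0 0 0 -0.44; 0 0 0 0 0 -0.0667 -0.44; 0 0 0 0 0 -0.15 -0.44; 0 0 0.0556 0.0667 0.0167 -0.25 -0.44; 0 0 0.1111 0.15 0.0417 -0.2917 -0.44; 0 0 0.1667 0.2333 0.0667 -0.2917 -0.2; 0 0 0.2278 0.3167 0.0833 -0.2917 -0.2",
)

```text
time: 7.4
eef_pos: [0.456, 0.1932, 0.2103]
tcp_rot: [0.786, 0.618, 0.001, 0.001]
contact_force: [-0.0, -0.3, -0.3]
opening: 0.397
finger_force: 0.0
```

```bash
python3 - <<'E'
from h import *
s=ctrl.get_state(); print(s["time"],s["opening"],s["eef_pos"],np.round(s["qpos"],3))
print(rel([.4532,.2888,.22],down(-.235,1)))
p=ctrl.read_camera("wrist"); save(p,"w3.png")
for n,lo,hi,z in [("purple",(125,60,60),(150,255,255),.086),("green",(55,80,40),(85,255,255),.086),("blue",(105,120,60),(125,255,255),.086)]:
    r,pt=blob(p,lo,hi); print(n,r,len(pt),ends(p,r,z))
print([(d["p"],w(p,d["position"]).round(4)) for t in ("guard_bar","purple_card","purple_grip") for d in ctrl.look_for(p,t)[:2]])
E
```

```text
7.4 0.3974657574851242 [0.45603482 0.19322467 0.21034542] [ 0.196 -0.076  2.052 -0.     1.164  0.435]
(array([ 0.12, -0.05, -0.23]), array([ 92.2, -25.4,  -9.6]))
purple ((245.5809783935547, 82.4144287109375), (63.17007827758789, 15.299654006958008), 88.40885925292969) 953 (array([0.4536, 0.2892, 0.086 ]), np.float64(0.0394), 'yaw(y axis)', -0.242)
green ((319.4999694824219, 82.0), (14.999998092651367, 61.99999237060547), 0.0) 914 (array([0.502 , 0.2778, 0.086 ]), np.float64(0.0387), 'yaw(y axis)', -0.202)
blue ((393.5659484863281, 81.35366821289062), (15.61280345916748, 64.29876708984375), 5.8263421058654785) 963 (array([0.5502, 0.2663, 0.086 ]), np.float64(0.0398), 'yaw(y axis)', -0.241)
[(0.73, array([0.5159, 0.0461, 0.029 ])), (0.48, array([0.6188, 0.0896, 0.0485])), (0.93, array([0.4534, 0.2895, 0.0868])), (0.77, array([0.3471, 0.3482, 0.0502])), (0.95, array([0.3452, 0.3455, 0.0467])), (0.92, array([0.4526, 0.2882, 0.0889]))]
```

View pics/w3.png

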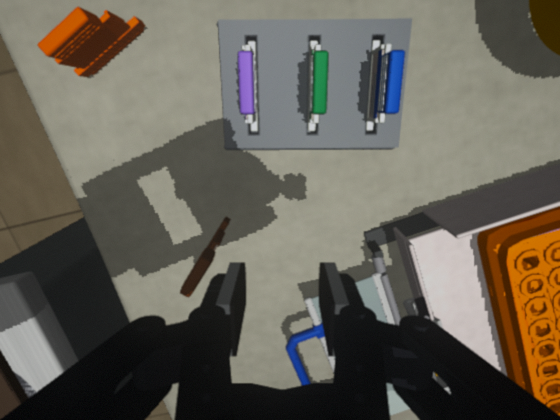

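The purple holder is at (246,82), in the stand's slot nearest the robot. I'll take one close crop to confirm it and see which side the card is on.

```bash
python3 - <<'E'
import cv2
im=cv2.imread("pics/w3.png")[15:155,215:415]; cv2.imwrite("pics/w3c.png",cv2.resize(im,None,fx=4,fy=4,interpolation=cv2.INTER_CUBIC))
E
```

```text
(no output)
```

View pics/w3c.png

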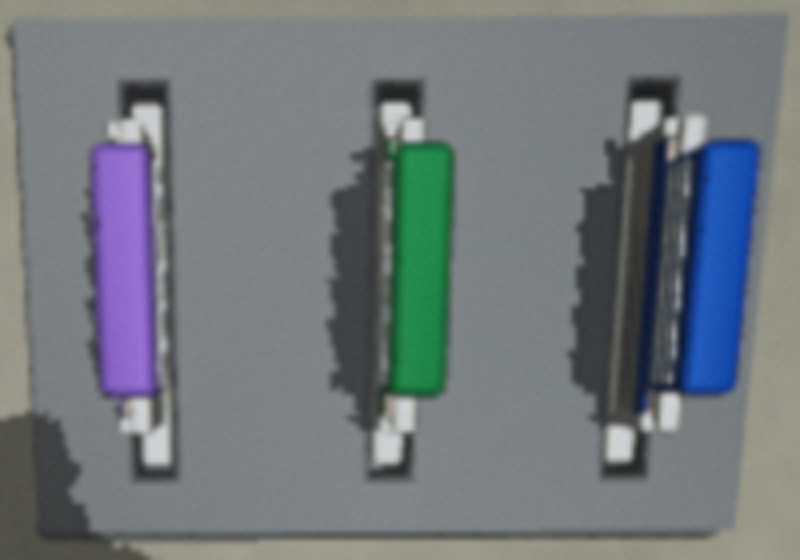

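The crop confirms purple is the left slot, at (246,82). Blue's visible left face carries the card, so the cards face the robot.

Call:
send_rows(
  rows="0 0 0 0.0833 -0.025 0 -0.2; 0 0 0 0.1542 -0.0417 0.0333 -0.2; 0 0 0 0.1542 -0.0417 0.1167 -0.2; 0 0 0 0.1542 -0.0417 0.1917 -0.2; 0 0 0 0.1542 -0.0417 0.2183 -0.2; 0 0 0 0.1542 -0.0417 0.2183 -0.2",
)

```text
time: 8.35
eef_pos: [0.4527, 0.2861, 0.0777]
tcp_rot: [0.786, 0.618, -0.001, -0.0]
contact_force: [0.2, -0.4, 0.4]
opening: 0.399
finger_force: 0.0
```

Call:
send_rows(
  rows="0 0 0 0 0 0 -1; 0 0 0 0 0 0 -1; 0 0 0 0 0 0 -1; 0 0 0 0 0 0 -1; 0 0 0 0 0 0 -1",
  grip_force=70,
)

```text
time: 8.98
eef_pos: [0.4547, 0.2877, 0.0808]
tcp_rot: [0.785, 0.619, 0.002, 0.001]
contact_force: [-0.2, -1.2, 5.6]
opening: 0.105
finger_force: 69.1
```

In the tool's units: -143 mm is -0.2383, -100 mm is -0.1667, -20.5 degrees is -0.2278.

Call:
send_rows(
  rows="0 0 0 0 0 -0.0333 -1; 0 0 0 0 0 -0.0917 -1; 0 0 0 0 0 -0.1667 -1; 0 0 0 -0.0333 0.0333 -0.2317 -1; 0 0 -0.0556 -0.1 0.0917 -0.2317 -1; 0 0 -0.1111 -0.1667 0.1583 -0.2317 -1; 0 0 -0.1667 -0.2383 0.22 -0.2317 -1; 0 0 -0.2278 -0.2383 0.22 -0.2317 -1",
)

```text
time: 9.98
eef_pos: [0.5493, 0.1139, 0.2176]
tcp_rot: [0.663, 0.748, 0.0, 0.001]
contact_force: [0.2, 0.3, -0.1]
opening: 0.105
finger_force: 68.8
```

```bash
python3 - <<'E'
from h import *
s=ctrl.get_state(); print(s["time"],s["opening"],s["eef_pos"],s["contact_force"])
p=ctrl.read_camera("wrist"); save(p,"w4.png",None,1.4)
r,pt=blob(p,(22,150,100),(35,255,255)); print(r,len(pt),ends(p,r,.048))
print([(t,d["p"],w(p,d["position"]).round(4)) for t in ("rail_mouth","guard_bar","purple_grip") for d in ctrl.look_for(p,t)[:2]])
E
```

```text
9.975 0.10452887940658491 [0.54925281 0.11390244 0.21759341] [ 0.18059291  0.31351481 -0.06643732]Traceback (most recent call last):
  File "<stdin>", line 4, in <module>
  File "h.py", line 23, in blob
    n,l,st,c=cv2.connectedComponentsWithStats(m); i=1+np.argmax(st[1:,4])
                                                      ~~~~~~~~~^^^^^^^^^^
    return _wrapfunc(a, 'argmax', axis=axis, out=out, **kwds)
    return bound(*args, **kwds)
ValueError: attempt to get argmax of an empty sequence
```

View pics/w4.png

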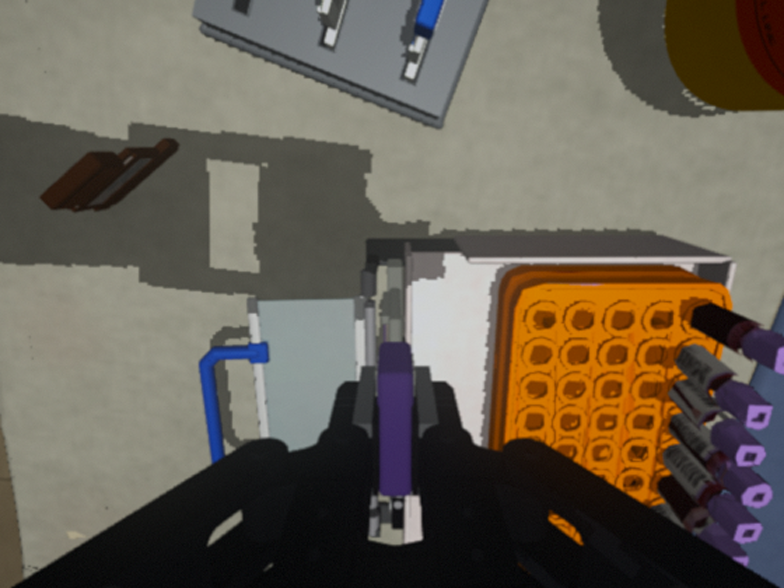

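The guard is folded flat, with the bar at (150,260). The holder hangs straight in the grip and hides the rail, so I'm moving past the rail to see it.

Call:
send_rows(
  rows="0 0 0 -0.0833 0 0 -1; 0 0 0 -0.1667 0.0017 0 -1; 0 0 0 -0.245 0.0017 0 -1; 0 0 0 -0.245 0.0017 0 -1",
)

```text
time: 10.52
eef_pos: [0.5667, -0.0307, 0.2174]
tcp_rot: [0.665, 0.747, -0.0, 0.0]
contact_force: [-0.3, 0.1, 0.6]
opening: 0.108
finger_force: 68.8
```

```bash
python3 - <<'E'
from h import *
s=ctrl.get_state(); print(s["time"],s["opening"],s["eef_pos"],s["contact_force"])
p=ctrl.read_camera("wrist"); save(p,"w5.png",None,1.4)
r,pt=blob(p,(22,150,100),(35,255,255),(200,20,450,260)); print(r,len(pt),ends(p,r,.048))
r,pt=blob(p,(125,60,40),(150,255,255),(200,200,400,420)); print(r,len(pt),ends(p,r,s["eef_pos"][2]+.007))
print([(t,d["p"],w(p,d["position"]).round(4)) for t in ("rail_mouth","guard_bar","purple_grip") for d in ctrl.look_for(p,t)[:2]])
E
```

```text
10.525 0.10798977812636772 [ 0.56672202 -0.0307109   0.2174222 ] [-0.32433895  0.09453838  0.6126179 ]
((284.0, 150.0), (68.0, 6.0), 90.0) 405 (array([0.5631, 0.0112, 0.048 ]), np.float64(0.0569), 'yaw(y axis)', 0.12)
((282.0, 298.5), (109.0, 26.0), 90.0) 2568 (array([ 0.5654, -0.023 ,  0.2244]), np.float64(0.0472), 'yaw(y axis)', 0.118)
[('rail_mouth', 0.81, array([0.6361, 0.0258, 0.0678])), ('purple_grip', 0.56, array([ 0.5621, -0.0153,  0.2222]))]
```

View pics/w5.png

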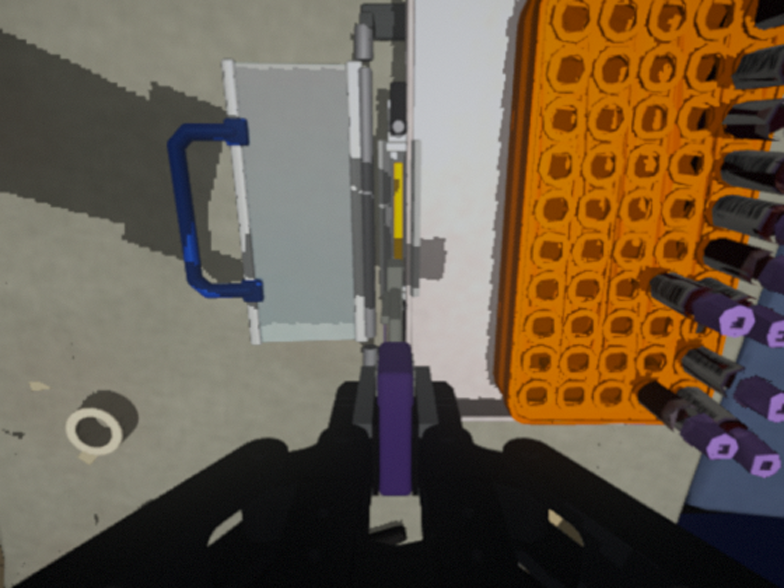

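The yellow strip is at (284,150), starting at row 116 at its +y end. The held grip spans rows 246–353, and its lower edge is the -y edge of its top face. Next I'll work out the offset of the holder in the grip.

```bash
python3 - <<'E'
from h import *
p=ctrl.read_camera("wrist"); s=ctrl.get_state(); R0=R.from_quat(s["tcp_rot"])
a=ray_z(p,[[282,353],[270,345],[294,345]],s["eef_pos"][2]+.0072); print("grip -y edge in tool mm",R0.inv().apply(a-s["eef_pos"])*1000)
r,pt=blob(p,(22,120,50),(38,255,255),(200,20,450,260)); print(pt.min(0),pt.max(0))
b=ray_z(p,[[284,pt[:,1].min()],[284,pt[:,1].max()]],.048); print(b)
sh=R.from_euler("z",.121); print("strip ends in shelf frame about (.5637,.0075)",sh.inv().apply(b-np.array([.5637,.0075,.06]))*1000)
print(rel([.5637,.0075,.145],down(.121,1)))
E
```

```text
grip -y edge in tool mm [[-15.68602137  -0.49587741  -7.20558352]
 [-11.88461538  -5.25995737  -7.20327894]
 [-11.87657957   4.26172042  -7.20513113]]
[281 120] [288 183]
[[ 0.55919868  0.03985101  0.048     ]
 [ 0.56583488 -0.0125819   0.048     ]]
strip ends in shelf frame about (.5637,.0075) [[ -0.56348235  32.65780265 -12.        ]
 [ -0.30470964 -20.19276292 -12.        ]]
(array([-0.01, -0.02,  0.13]), array([34.7,  1.6, 72.3]))
```

In the tool's units: 80 mm is 0.1333, 31.5 mm is 0.0525, 0.1 degrees is 0.0011.

Call:
send_rows(
  rows="0 0 0.0011 0.0333 0.0025 0 -1; 0 0 0.0011 0.0525 0.0025 0.05 -1; 0 0 0.0011 0.0525 0.0025 0.1 -1; 0 0 0.0011 0.0525 0.0025 0.1267 -1; 0 0 0.0011 0.0525 0.0025 0.1333 -1; 0 0 0.0011 0.0525 0.0025 0.1333 -1",
  grip_force=90,
)

```text
time: 11.52
eef_pos: [0.5648, 0.0031, 0.138]
tcp_rot: [0.663, 0.748, 0.0, 0.0]
contact_force: [0.3, -0.0, -1.0]
opening: 0.105
finger_force: 91.3
```

```bash
python3 - <<'E'
from h import *
s=ctrl.get_state(); print(s["time"],s["eef_pos"],s["contact_force"],s["wrist_torque"]); print(rel([.5634,.0073,.1308],down(.121,1)))
p=ctrl.read_camera("side"); save(p,"s6.png",(190,140,310,260),5)
E
```

```text
11.525 [0.56482145 0.00310845 0.13801651] [ 0.29929686 -0.03901838 -1.00836406] [ 0.02088611  0.05251582 -0.03744173]
(array([ 0.06,  0.01, -0.05]), array([ 4.3, -0.9,  7.2]))
```

View pics/s6.png

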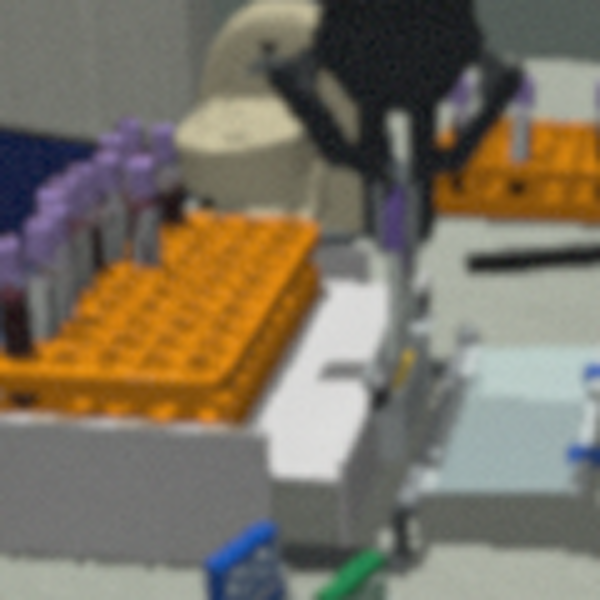

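The holder's foot hangs right over the rail at about (400,340), with the yellow strip just beneath it. I'll lower it gently and watch the force.

Call:
send_rows(
  rows="0 0 0 0.0017 -0.0008 0.0033 -1; 0 0 0 0.0017 -0.0008 0.0083 -1; 0 0 0 0.0017 -0.0008 0.0133 -1; 0 0 0 0.0017 -0.0008 0.0183 -1; 0 0 0 0.0017 -0.0008 0.0217 -1; 0 0 0 0.0017 -0.0008 0.0233 -1",
)

```text
time: 12.32
eef_pos: [0.5636, 0.0038, 0.1231]
tcp_rot: [0.663, 0.748, -0.0, -0.0]
contact_force: [-0.6, -0.5, -0.7]
opening: 0.103
finger_force: 91.3
```

In the tool's units: 8 mm is 0.0133, 7 mm is 0.0117.

Call:
send_rows(
  rows="0 0 0 0 0 0.0033 -1; 0 0 0 0 0 0.0067 -1; 0 0 0 0 0 0.01 -1; 0 0 0 0 0 0.0117 -1; 0 0 0 0 0 0.0133 -1; 0 0 0 0 0 0.0133 -1",
)

```text
time: 13.08
eef_pos: [0.5639, 0.0038, 0.1158]
tcp_rot: [0.663, 0.748, 0.0, 0.0]
contact_force: [-2.1, -0.1, 5.2]
opening: 0.104
finger_force: 92.4
```

In the tool's units: 6 mm is 0.01, 5 mm is 0.0083.

Call:
send_rows(
  rows="0 0 0 0 0 0.0025 -1; 0 0 0 0 0 0.005 -1; 0 0 0 0 0 0.0067 -1; 0 0 0 0 0 0.0083 -1; 0 0 0 0 0 0.01 -1; 0 0 0 0 0 0.01 -1; 0 0 0 0 0 0.01 -1",
)

```text
time: 13.95
eef_pos: [0.5641, 0.0038, 0.1108]
tcp_rot: [0.663, 0.748, -0.0, 0.0]
contact_force: [-4.6, 1.4, 9.8]
opening: 0.1
finger_force: 93.4
```

In the tool's units: 2 mm is 0.0033, 1 mm is 0.0017.

Call:
send_rows(
  rows="0 0 0 0 -0.0008 0.0017 -1; 0 0 0 0 -0.0008 0.0033 -1; 0 0 0 0 -0.0008 0.0033 -1; 0 0 0 0 -0.0008 0.0033 -1; 0 0 0 0 -0.0008 0.0033 -1",
)

```text
time: 14.58
eef_pos: [0.5642, 0.0037, 0.1107]
tcp_rot: [0.663, 0.748, 0.0, 0.0]
contact_force: [-6.7, 1.0, 16.5]
opening: 0.1
finger_force: 94.5
```

```bash
python3 - <<'E'
from h import *
s=ctrl.get_state(); print(s["time"],s["eef_pos"],s["contact_force"],s["wrist_torque"])
p=ctrl.read_camera("side"); save(p,"s7.png",(190,140,310,260),5)
E
```

```text
14.575 [0.56420081 0.00371854 0.11072819] [-6.67371863  1.0201275  16.46037626] [ 0.2333077   1.36595299 -0.026272  ]
```

View pics/s7.png

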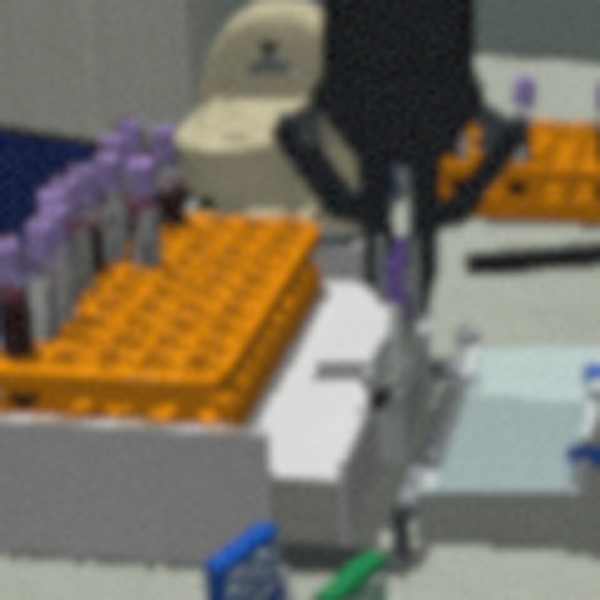

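The tool stopped at 0.1107 m while the force rose from 10 to 16 N. That is the end stop, at the depth expected for home. The picture shows the foot down in the rail and the holder upright, with the guard folded.

```bash
python3 -c "
from plant import ctrl
print(ctrl.sign_off())"
```

```text
the job is handed in; nothing more can be done
None
```

I folded the guard down and pressed the purple holder home in the rail, card to the front and held against the spring (about 16 N at the end stop). The blue and green holders stayed in the stand, and I handed the job in at about 14.6 s without getting a verdict back.

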